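# Spin the dish turntable and brake it on its index

### The job

Check that the dish turntable runs freely and leave it on its index: with closed fingertips push one of the three upright posts to flick the disc spinning counter-clockwise seen from above, and let it coast untouched until its tongue has swept past the fixed pointer at least once. On a later pass, brake it with a fingertip pressed down on the bare top of the disc outside the posts, so that the first place where it comes to rest is with the pointer aimed at the tongue, then move clear. Do not touch the tongue or catch the running disc by its posts, leave the glass dish lying between them, and disturb nothing else.

Things in the scene. Friction and masses are not known exactly. Their poses are not given: they have to be found in the camera images.
- turntable: the turntable's fixed white foot, 150 mm across; origin on the table top on the wheel's vertical axis; its +x axis points to the fixed pointer. Place and direction vary. The whole disc assembly turns about this axis
- platter (a joint): angle of the free-running wheel in rad, growing counter-clockwise seen from above, counted on over whole turns; 0, 2 pi, 4 pi.. = tongue exactly at the pointer. It starts at rest between 0.7 and 4.2. Left alone the spinning wheel loses per second about a tenth of its speed plus 0.07 rad/s (from 1.4 rad/s it still makes about one turn), and it stays where it is stopped. Turning inertia about 0.004 kg m2
- disc_top (a point): centre of the flat top of the dark steel disc, on the axis, 52 mm above the table; x axis towards the tongue, z up. The disc is 200 mm across and 12 mm thick; the ring from 50 to 98 mm from the axis is clear on top and is where a fingertip brakes it
- post1 (a point): centre of the top of one of three upright steel posts on the disc, 12 mm thick and 35 mm tall (top 87 mm above the table), 40 mm from the axis, 60 degrees counter-clockwise from the tongue
- post2 (a point): centre of the top of one of three upright steel posts on the disc, 12 mm thick and 35 mm tall (top 87 mm above the table), 40 mm from the axis, 180 degrees counter-clockwise from the tongue
- post3 (a point): centre of the top of one of three upright steel posts on the disc, 12 mm thick and 35 mm tall (top 87 mm above the table), 40 mm from the axis, 300 degrees counter-clockwise from the tongue
- tongue_end (a point): middle of the outer end of the flat dark steel index tongue that sticks out of the disc's edge, 126 mm from the axis; the tongue is 40 mm wide along the edge, 26 mm long, 6 mm thick, its top 51 mm above the table
- pointer_tip (a point): tip of the fixed dark steel pointer, 130 mm from the axis and 56 mm above the table, aimed at the axis; behind it a bracket 20 mm wide stands 66 mm tall, 146 to 158 mm from the axis
- dish_center (a point): centre of the covered glass dish, 60 mm across and 15 mm tall, lying loose on the disc between the three posts (its top 67 mm above the table), and turning with it
- dropper: bystander: amber dropper bottle, 32 mm across, 65 mm tall, about 0.2 m from the turntable's axis; origin under its foot
- vial: bystander: small glass vial with black cap, 26 mm across, 45 mm tall, about 0.2 m from the turntable's axis; origin under its foot
- slidebox: bystander: grey slide box 90 x 170 x 30 mm; origin under its centre
- beaker: bystander: glass beaker, 68 mm across, 90 mm tall; origin under its foot
- dishstack: bystander: stack of four clear dishes, 92 mm across, 60 mm tall; origin under its foot
- objective: bystander: steel microscope objective standing on its wide end, 34 mm across, 54 mm tall; origin under its foot
- vialrack: bystander: white block 70 x 160 x 30 mm with eight holes; origin under its centre
Not all that is in view belongs to the job. There is more than one size of the part that bears dish_center; the job needs the middle-sized.

How it is judged (in metres and radians):
On the way, in this order (a step that is already met when the one before it is completed fails the run):
1. the tongue has swept past the pointer and the disc coasts on, touched by no finger (value of joint platter above 6.6 rad and velocity of joint platter above 0.4 rad/s and contact force between the fingers and turntable below 0.05 N), for 0.3 s.
2. a fingertip pressed on the disc (not on its posts or tongue) has stopped it with the tongue at the pointer (value of joint platter above 9 rad and contact force between the fingers and platter_c0 above 0.5 N and contact force between the fingers and platter_c1 below 0.1 N and contact force between the fingers and platter_c2 below 0.1 N and contact force between the fingers and platter_c3 below 0.1 N and horizontal distance between tongue_end and pointer_tip below 0.02 m and velocity of joint platter between -0.08 and 0.08 rad/s), for 0.1 s.
At the end, for the whole second after the job is handed in: the disc is at rest with the middle of the tongue's outer end within 20 mm (sideways) of the pointer's tip, and the dish still lies flat on the disc between the posts (horizontal distance between tongue_end and pointer_tip below 0.02 m and velocity of joint platter between -0.08 and 0.08 rad/s and z of dish_center in the frame of turntable between 0.053 and 0.066 m and horizontal distance between dish_center and turntable below 0.012 m); the robot touches nothing.
It fails at once if the disc is touched while the tongue sweeps past the pointer for the first time (value of joint platter between 6.15 and 6.6 rad and contact force between the fingers and turntable above 0.05 N).
It fails at once if after the first sweep the disc comes to rest with the tongue away from the pointer (value of joint platter above 6.6 rad and horizontal distance between tongue_end and pointer_tip above 0.022 m and velocity of joint platter between -0.03 and 0.03 rad/s).
It fails at once if the disc is flicked clockwise ((velocity of joint platter below -0.6 rad/s and value of joint platter below 6 rad) or value of joint platter below 0.4 rad).
It fails at once if the tongue is touched, or the running disc is caught by its posts (contact force between the fingers and platter_c4 above 0.2 N or (value of joint platter above 6.6 rad and (contact force between the fingers and platter_c1 above 0.2 N or contact force between the fingers and platter_c2 above 0.2 N or contact force between the fingers and platter_c3 above 0.2 N))).
It fails at once if the dish is lifted or knocked out of its place, or a bystander is moved by more than 20 mm (z of dish_center in the frame of turntable above 0.075 m or horizontal distance between dish_center and turntable above 0.02 m or distance of any of dropper, vial, slidebox, beaker, dishstack, objective, vialrack from where it was at the start of the episode above 0.02 m).
It also fails if it takes over 64 s, if anything falls off the work surface, if the arm or the gripper's body presses on something with over 40 N, if the wrist force passes 120 N, or if a joint passes its speed limit or range.

### The arm

A 6-joint arm with a two-finger parallel gripper is mounted at the origin on the work surface. World frame = base frame: x ahead of the robot, y to its left, z up, the work surface at z = 0. Lengths are in mm, angles in rad, forces in N, time in s.
With the tool pointing down it reaches from about 350 to 775 mm from the base axis. Payload 7.3 kg.
Tool frame: the origin (TCP) lies at the very end of the fingers, on their centre line; the grasp point (between the pads) lies bot.grip_point_offset behind it (bot.grip_point_offset is the distance from the TCP to the grasp point, in mm); z points along the fingers, y is the line along which they close (so a half turn about z gives the same grasp; the last joint's range is limited). The gripper opens to 92 mm and grips with 3 to 60 N. Pads are 19 mm wide; open, the fingers measure 130 mm over their backs; the gripper's body (75 mm by 190 mm) begins 47 mm behind the grasp point.
Start: joints at [-1.452, 0.342, 1.524, -0, 1.275, -0.146], TCP at [137.423, -506.715, 226.741] pointing down, gripper open.
Joint ranges: [-2.53, 2.53], [-0.77, 2.02], [0.04, 2.7], [-1, 4.14], [0.28, 2.66], [-3.11, 3.11]. Speed limits (rad/s): [2.57, 2.57, 3.14, 3.14, 3.14, 3.14].

### API

Orientations are given as [roll, pitch, yaw] about the fixed x, y, z axes, in that order (R = Rz(yaw) Ry(pitch) Rx(roll)).
In Python, from plant import bot gives the robot as it stands. The module is installed in compiled form; this text tells all that it offers.
- The arm moves only by the tool carry_out, never from a script. Its argument "plan" is a list of rows, each an object of numbers: "tx", "ty", "tz": the shift along the world's x, y, z in mm; "rx", "ry", "rz": the turn, a rotation vector about the world's x, y, z in rad. A call has 1 to 12 rows; each row shifts and turns the commanded pose from where the row before left it; what a row does not reach is not made up. A row lasts 1/10 s, in which the tool goes at most 50 mm and 8.59 degrees, less where a joint would pass 70% of its speed; a pose out of reach is approached as far as the arm can. A call with a gripper value outside its range is refused whole. "gripper" is the closure, from 0 (fully open) to 1 (shut), set as the call begins (left out, the last holds). The fingers move at their own pace and stop on an object; the grip force is fixed at half the most. Time passes only in rows, so rows that do not move let the fingers close. It gives the time, the measured TCP pose, the force, the opening and the grip force at its end, in the units of the state.
- bot.get_obs(): the state, without advancing time (a new reading comes with each control period).
- bot.capture(name): name is "side" or "top" or "wrist"; returns the picture (400x640x3 uint8, red, green, blue); there is no depth.
- bot.camera_model(name): a dict with "camera_matrix" (3x3 intrinsics, pixels), "dist" ([k1, k2, p1, p2, k3] as OpenCV has them; the pictures are not rectified), "R" (3x3) and "t" (3): a world point X has camera coordinates R X + t. Camera axes: x right, y down, z forward; pixel columns grow to the right and rows downward; lengths in mm; the calibration is good to about 2 mm. A picture is of the moment at which its call begins: read the wrist's pose just before it. camera_model takes no time and is no camera call; for the wrist camera it gives the pose at the moment of the call.
- bot.close_job(): hands the job in; it is judged then, once.
The state is a dict: "time": time; "joint_positions": joint angles; "dq": joint speeds; "tau": joint torques, N m; "tool_pos": TCP position; "tcp_rot": TCP orientation; "contact_force": force on the tool from outside, world axes, zero at the start; "moment": the same for the moment, N m; "grip_width": finger opening in mm; "finger_force": force on a finger pad.
Only numpy, scipy, OpenCV 4.12 (cv2) and the standard library are available. Lean on these libraries where they do the work, as an engineer would, in place of code of your own. Each camera call takes 0.05 s, during which the arm holds its last target. There are 200 camera calls.

## Working session

There is one attempt and no reset: what is moved stays moved. The work goes in short steps, Python scripts to look and compute and a tool call to move; the robot and the scene stay as the last step left them, time stands still between calls to the robot, and variables do not carry over. Pictures are saved under pics/ and viewed, at most 10 in all, crops included, and the job is handed in when it is done.

Besides the shell and the picture viewer there is one more tool, called by a JSON object that holds its "api" and its "payload". carry_out: Moves the arm, as the interface text tells. Its arguments: {"type":"object","properties":{"plan":{"type":"array"},"gripper":{"type":"number"}},"required":["plan"]}

```bash
mkdir -p pics
python3 - <<'E'
from plant import bot
import cv2
for n in("top","side"):
    im=bot.capture(n); cv2.imwrite(f"pics/{n}0.png",im[:,:,::-1])
    c=bot.camera_model(n); print(n,c)
o=bot.get_obs();print(o); print(bot.grip_point_offset)
E
```

```text
top {'camera_matrix': array([[412.18930346,   0.        , 318.83743602],
       [  0.        , 412.18930346, 198.86522212],
       [  0.        ,   0.        ,   1.        ]]), 'dist': array([-0.01386078,  0.        ,  0.        ,  0.        ,  0.        ]), 'R': array([[ 0.00632139, -0.99997241, -0.00390162],
       [-0.99698341, -0.00600057, -0.07738258],
       [ 0.07735704,  0.00437901, -0.99699384]]), 't': array([  17.3489104 ,  528.80210268, 1511.24359594])}
side {'camera_matrix': array([[371.28789064,   0.        , 322.68572596],
       [  0.        , 371.28789064, 195.66905226],
       [  0.        ,   0.        ,   1.        ]]), 'dist': array([0.00090218, 0.        , 0.        , 0.        , 0.        ]), 'R': array([[-8.34961569e-01, -5.50307753e-01, -7.44664161e-04],
       [-4.21775769e-01,  6.40812753e-01, -6.41454765e-01],
       [ 3.53474721e-01, -5.35275996e-01, -7.67160498e-01]]), 't': array([433.56816693, 265.1663581 , 947.81700912])}
{'time': 0.1, 'joint_positions': array([-1.45201104e+00,  3.42649490e-01,  1.52491193e+00, -7.16945268e-06,
        1.27540880e+00, -1.45973146e-01]), 'dq': array([ 0.00155238,  0.00047781, -0.00218349,  0.00057109,  0.00110554,
       -0.0003974 ]), 'tau': array([ 4.04111879e-04, -4.32005095e+01, -2.44693315e+01,  7.19221216e-02,
        5.26156963e-02, -4.45840988e-05]), 'tool_pos': array([ 137.36956097, -506.33443947,  226.11964624]), 'tcp_rot': array([-3.14022874e+00, -1.93591375e-04,  2.64760398e-01]), 'contact_force': array([-0.05892241, -0.09706925, -0.42718093]), 'moment': array([-0.03519048,  0.04973383,  0.00177173]), 'finger_force': 0.0, 'grip_width': 91.65402809200626}
18.8
```

View pics/top0.png

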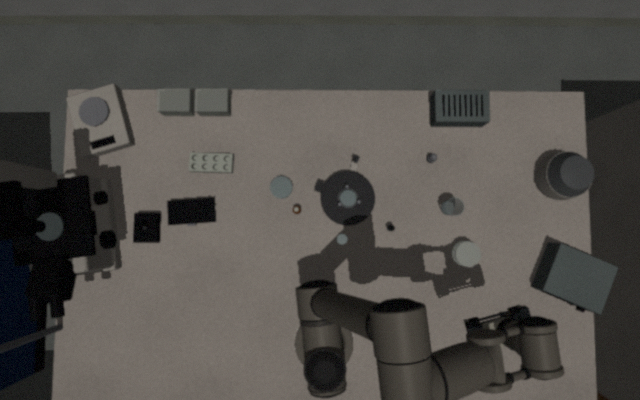

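View pics/side0.png

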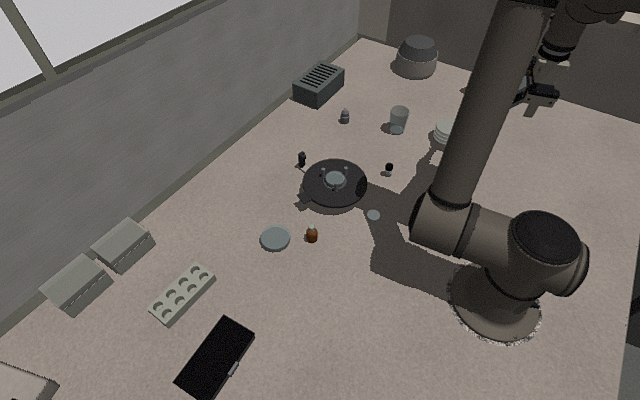

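The top view shows the turntable at about (347,197), the pointer at (354,160) and the tongue at (320,185). The dropper is at (296,208), the vial at (390,226). I'll take an enlarged crop next.

```bash
cat > h.py <<'E'
from plant import bot
import cv2, numpy as np
def px2w(c,uv,z):
    "pixel(s) -> world at height z"
    p=cv2.undistortPoints(np.float64(uv).reshape(-1,1,2),c["camera_matrix"],c["dist"]).reshape(-1,2)
    d=np.c_[p,np.ones(len(p))]@c["R"]; o=-c["R"].T@c["t"]
    return o+d*((z-o[2])/d[:,2:])
def w2px(c,X):
    return cv2.projectPoints(np.float64(X).reshape(-1,1,3),cv2.Rodrigues(c["R"])[0],c["t"],c["camera_matrix"],c["dist"])[0].reshape(-1,2)
E
python3 - <<'E'
from h import *
im=cv2.imread("pics/top0.png")[140:260,270:430]
im=cv2.convertScaleAbs(cv2.resize(im,None,fx=5,fy=5,interpolation=cv2.INTER_CUBIC),alpha=2)
cv2.imwrite("pics/c.png",im)
c=bot.camera_model("top")
for n,p,z in(("axis",(347,197),52),("pointer",(354,160),56),("tongue",(318,185),51),("drop",(296,208),50),("vial",(390,226),45)):print(n,px2w(c,p,z).round())
E
```

```text
axis [[534. -82.  52.]]
pointer [[ 669. -107.   56.]]
tongue [[577.  24.  51.]]
drop [[493. 103.  50.]]
vial [[ 429. -239.   45.]]
```

View pics/c.png

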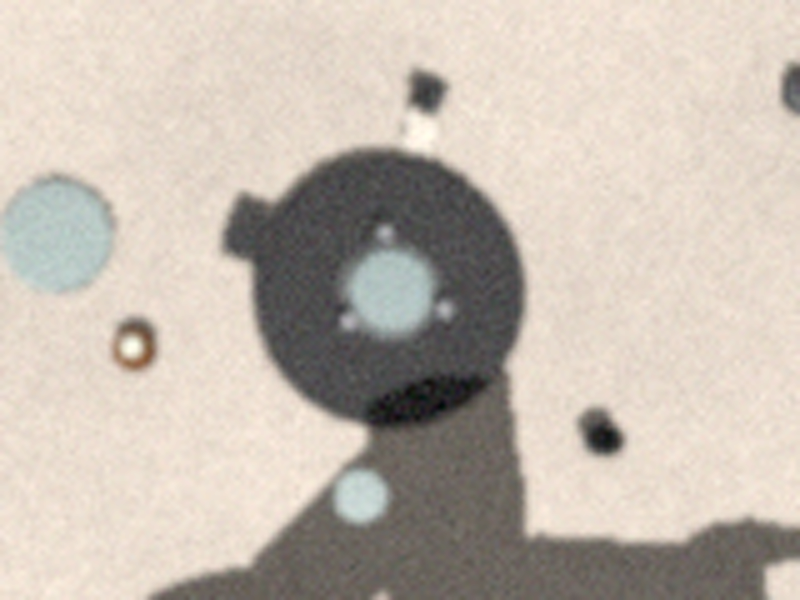

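The crop shows the disc centre at (389,287), the tongue end at (232,225) and the bracket at (427,90). The posts are at (385,230), (350,321) and (445,309).

Run:
```python
from h import *
c=bot.camera_model("top")
f=lambda u,v,z:px2w(c,(270+u/5,140+v/5),z)[0]
# refine disc by mask contour: dark ellipse in crop, least squares on 4 sides
A=np.mean([f(254,287,52),f(524,287,52)],0);B=np.mean([f(389,148,52),f(389,427,52)],0)
P=[f(385,230,87),f(350,321,87),f(445,309,87)];D=f(391,291,67)
print(A,B,"posts",np.round(P,1),np.mean(P,0),"dish",D)
ax=np.mean(P,0)[:2]; ax=(np.array([B[0],A[1]])+ax+D[:2])/3;print("axis",ax)
an=lambda p:(np.hypot(*(p[:2]-ax)),np.arctan2(*(p[:2]-ax)[::-1]))
for n,p in(("tongue",f(232,225,51)),("brk",f(427,90,66)),("P1",P[0]),("P2",P[1]),("P3",P[2])):print(n,np.round(an(p),3))
for p in P: print(p[:2],np.hypot(*p[:2]))
```

```text
[532.2266811  -84.90458752  52.        ] [532.39757581 -84.91750607  52.        ] posts [[ 570.1  -79.7   87. ]
 [ 505.   -54.9   87. ]
 [ 513.9 -122.4   87. ]] [529.67097042 -85.67751584  87.        ] dish [528.11946864 -85.36341104  67.        ]
axis [530.06267163 -85.31517147]
tongue [124.242   1.183]
brk [147.15   -0.179]
P1 [40.426  0.139]
P2 [39.397  2.261]
P3 [40.428 -1.981]
[570.09862177 -79.71447138] 575.6447128998357
[504.98284067 -54.93277586] 507.96188758580723
[ 513.93144882 -122.38530028] 528.3026555030582
```

Platter starts at about 1.37 rad, with the axis at (530.5,-85.3). I'll close the gripper and move above the spot behind post2, the near-right one.

{"api": "carry_out", "payload": {"plan": [{"tx": 32, "ty": 35.3, "rz": -0.06}, {"tx": 32, "ty": 35.3, "rz": -0.06}, {"tx": 32, "ty": 35.3, "rz": -0.06}, {"tx": 32, "ty": 35.3, "rz": -0.06}, {"tx": 32, "ty": 35.3, "rz": -0.06}, {"tx": 32, "ty": 35.3, "rz": -0.06}, {"tx": 32, "ty": 35.3, "rz": -0.06}, {"tx": 32, "ty": 35.3, "rz": -0.06}, {"tx": 32, "ty": 35.3, "rz": -0.06}, {"tx": 32, "ty": 35.3, "rz": -0.06}, {"tx": 32, "ty": 35.3, "rz": -0.065}, {}], "gripper": 1}}

```text
invalid input at $.plan[0]: expected keys tx, ty, tz, rx, ry, rz
```

Run:
```python
from h import *
o=bot.get_obs();print(o["time"],o["tool_pos"],o["tcp_rot"],o["joint_positions"],o["grip_width"])
c=bot.camera_model("wrist")
im=bot.capture("wrist")
ax=np.array([530.5,-85.3]);
pol=lambda r,a,z:[ax[0]+r*np.cos(a),ax[1]+r*np.sin(a),z]
pts=[pol(40,1.187+k*2.0944+1.047,87) for k in range(3)]+[pol(126,1.187,51),pol(130,-.179,56)]+[[*ax,67]]
q=w2px(c,pts);print(q.round())
im=cv2.convertScaleAbs(im[:,:,::-1],alpha=1.8)
for u,v in q: cv2.circle(im,(int(u),int(v)),3,(0,0,255),1)
cv2.imwrite("pics/w1.png",im)
```

```text
0.1 [ 137.36956097 -506.33443947  226.11964624] [-3.14022874e+00 -1.93591375e-04  2.64760398e-01] [-1.45201104e+00  3.42649490e-01  1.52491193e+00 -7.16945268e-06
  1.27540880e+00 -1.45973146e-01] 91.65402809200626
[[ -45. -292.]
 [ -17. -358.]
 [  79. -209.]
 [  42. -181.]
 [ 162. -172.]
 [ -28. -349.]]
```

View pics/w1.png

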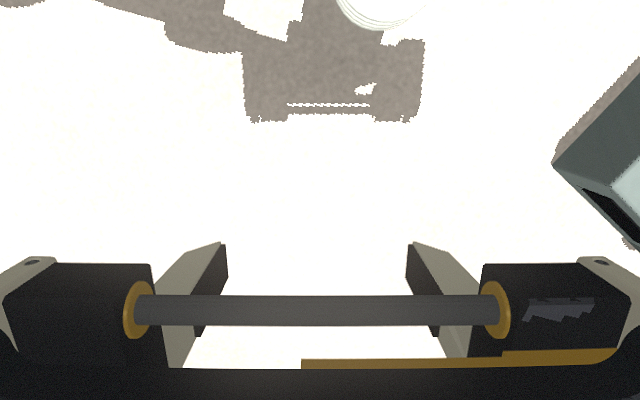

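The move was refused because every row needs all six keys. This wrist picture therefore shows only the start pose, with the fingers at the bottom and dishes at the top.

{"api": "carry_out", "payload": {"plan": [{"tx": 32, "ty": 35.3, "tz": 0, "rx": 0, "ry": 0, "rz": -0.06}, {"tx": 32, "ty": 35.3, "tz": 0, "rx": 0, "ry": 0, "rz": -0.06}, {"tx": 32, "ty": 35.3, "tz": 0, "rx": 0, "ry": 0, "rz": -0.06}, {"tx": 32, "ty": 35.3, "tz": 0, "rx": 0, "ry": 0, "rz": -0.06}, {"tx": 32, "ty": 35.3, "tz": 0, "rx": 0, "ry": 0, "rz": -0.06}, {"tx": 32, "ty": 35.3, "tz": 0, "rx": 0, "ry": 0, "rz": -0.06}, {"tx": 32, "ty": 35.3, "tz": 0, "rx": 0, "ry": 0, "rz": -0.06}, {"tx": 32, "ty": 35.3, "tz": 0, "rx": 0, "ry": 0, "rz": -0.06}, {"tx": 32, "ty": 35.3, "tz": 0, "rx": 0, "ry": 0, "rz": -0.06}, {"tx": 32, "ty": 35.3, "tz": 0, "rx": 0, "ry": 0, "rz": -0.06}, {"tx": 32, "ty": 35.3, "tz": 0, "rx": 0, "ry": 0, "rz": -0.065}, {"tx": 0, "ty": 0, "tz": 0, "rx": 0, "ry": 0, "rz": 0}], "gripper": 1}}

```text
time: 1.35
tool_pos: [492.1, -114.2, 226.3]
tcp_rot: [-3.14, -0.0, -0.396]
contact_force: [-0.6, -0.2, 0.6]
grip_width: 2.1
finger_force: 0.0
```

```bash
cat >> h.py <<'E'
ax=np.array([530.5,-85.3])
pol=lambda r,a,z:[ax[0]+r*np.cos(a),ax[1]+r*np.sin(a),z]
E
python3 - <<'E'
from h import *
o=bot.get_obs();print(o["time"],o["tool_pos"],o["tcp_rot"],o["joint_positions"],o["grip_width"])
c=bot.camera_model("wrist")
im=bot.capture("wrist")
pts=[pol(40,1.187+k*2.0944+1.047,87) for k in range(3)]+[pol(126,1.187,51),pol(130,-.179,56)]+[[*ax,67]]
q=w2px(c,pts);print(q.round())
im=cv2.convertScaleAbs(im[:,:,::-1],alpha=1.2)
for u,v in q: cv2.circle(im,(int(u),int(v)),3,(0,0,255),1)
cv2.imwrite("pics/w2.png",im)
E
```

```text
1.35 [ 492.06741336 -114.19722587  226.34856668] [-3.13998424e+00 -2.92846512e-04 -3.96365425e-01] [-0.38088757  0.30570913  1.5783042   0.00168588  1.25726203  1.58575424] 2.0537326652589467
[[248. 198.]
 [313. 160.]
 [242. 121.]
 [146. 155.]
 [234.   9.]
 [271. 156.]]
```

View pics/w2.png

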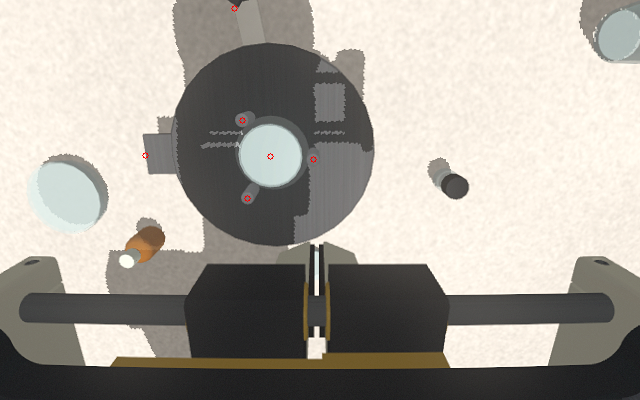

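The wrist view agrees with the model: posts at (242,121), (313,160) and (248,198), tongue end at about (145,155). Descending behind the post.

{"api": "carry_out", "payload": {"plan": [{"tx": -3, "ty": -3.6, "tz": -34, "rx": 0, "ry": 0, "rz": 0}, {"tx": 0, "ty": 0, "tz": -40, "rx": 0, "ry": 0, "rz": 0}, {"tx": 0, "ty": 0, "tz": -40, "rx": 0, "ry": 0, "rz": 0}, {"tx": 0, "ty": 0, "tz": -30, "rx": 0, "ry": 0, "rz": 0}, {"tx": 0, "ty": 0, "tz": -10, "rx": 0, "ry": 0, "rz": 0}, {"tx": 0, "ty": 0, "tz": 0, "rx": 0, "ry": 0, "rz": 0}, {"tx": 0, "ty": 0, "tz": 0, "rx": 0, "ry": 0, "rz": 0}]}}

```text
time: 2.1
tool_pos: [487.1, -122.8, 74.0]
tcp_rot: [3.141, -0.002, -0.401]
contact_force: [0.6, 0.1, 0.7]
grip_width: 0.6
finger_force: 0.0
```

{"api": "carry_out", "payload": {"plan": [{"tx": 6.5, "ty": 2.7, "tz": 0, "rx": 0, "ry": 0, "rz": 0}, {"tx": 5.5, "ty": -2.3, "tz": 0, "rx": 0, "ry": 0, "rz": 0}, {"tx": 6.4, "ty": -2.7, "tz": 0, "rx": 0, "ry": 0, "rz": 0}, {"tx": 7.4, "ty": -3.1, "tz": 0, "rx": 0, "ry": 0, "rz": 0}, {"tx": 7.4, "ty": -3.1, "tz": 0, "rx": 0, "ry": 0, "rz": 0}, {"tx": -3.7, "ty": 1.6, "tz": 20, "rx": 0, "ry": 0, "rz": 0}, {"tx": 0, "ty": 0, "tz": 45, "rx": 0, "ry": 0, "rz": 0}, {"tx": 0, "ty": 0, "tz": 30, "rx": 0, "ry": 0, "rz": 0}, {"tx": -24, "ty": 30, "tz": 0, "rx": 0, "ry": 0, "rz": 0}, {"tx": -24, "ty": 35, "tz": 0, "rx": 0, "ry": 0, "rz": 0}]}}

```text
time: 3.1
tool_pos: [468.8, -64.4, 168.7]
tcp_rot: [-3.141, -0.003, -0.402]
contact_force: [-0.4, 0.9, 0.0]
grip_width: 0.5
finger_force: 0.0
```

Run:
```python
from h import *
import pickle
L=[]
for n in("top","wrist","side","top"):
    o=bot.get_obs();c=bot.camera_model(n);im=bot.capture(n);L.append((n,o["time"],o["tool_pos"],c,im))
    print(n,o["time"],o["tool_pos"].round(1))
pickle.dump(L,open("L1.pkl","wb"))
a=cv2.resize(cv2.convertScaleAbs(L[0][4][140:240,280:410],alpha=2),(390,300),interpolation=cv2.INTER_CUBIC)
d=cv2.resize(cv2.convertScaleAbs(L[2][4][140:220,290:394],alpha=1.5),(390,300),interpolation=cv2.INTER_CUBIC)
w=cv2.resize(L[1][4],(480,300))
cv2.imwrite("pics/m1.png",np.vstack([np.hstack([a,d]),np.hstack([w,np.zeros((300,300,3),np.uint8)])])[:,:,::-1])
```

```text
top 3.1 [468.8 -64.4 168.7]
wrist 3.15 [463.4 -59.  167.7]
side 3.2 [465.4 -61.  167.9]
top 3.25 [467.4 -62.7 168.2]
```

View pics/m1.png

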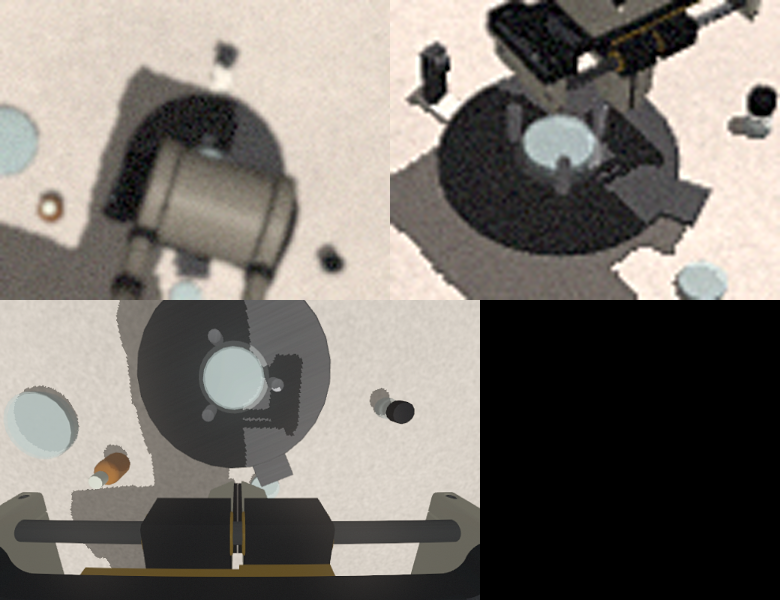

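The wrist part of the montage shows the tongue end at original pixel (376,237) and the posts at (284,47), (369,112) and (277,152). The disc is turning. I'll lower to a hover over the braking ring, then track it.

{"api": "carry_out", "payload": {"plan": [{"tx": -5, "ty": 6, "tz": -30, "rx": 0, "ry": 0, "rz": 0}, {"tx": 0, "ty": 0, "tz": -35, "rx": 0, "ry": 0, "rz": 0}, {"tx": 0, "ty": 0, "tz": -20, "rx": 0, "ry": 0, "rz": 0}, {"tx": 0, "ty": 0, "tz": -8, "rx": 0, "ry": 0, "rz": 0}, {"tx": 0, "ty": 0, "tz": 0, "rx": 0, "ry": 0, "rz": 0}]}}

```text
time: 3.8
tool_pos: [463.3, -58.6, 73.9]
tcp_rot: [3.141, 0.002, -0.401]
contact_force: [0.9, 0.1, 0.0]
grip_width: 0.1
finger_force: 0.0
```

Run:
```python
from h import *
import pickle
L=pickle.load(open("L1.pkl","rb"))
c=L[1][3]
X=px2w(c,(376,237),51)[0];P=px2w(c,[(284,47),(369,112),(277,152)],87)
for p in [X,*P]: d=p[:2]-ax;print(np.hypot(*d).round(1),(np.arctan2(d[1],d[0])+.179)%6.283)
M=[]
for i in range(4):
    o=bot.get_obs();M.append((o["time"],bot.camera_model("side"),bot.capture("side")))
    print(o["time"],o["tool_pos"].round(1))
    o=bot.get_obs();M.append((o["time"],bot.camera_model("wrist"),bot.capture("wrist")))
pickle.dump(M,open("M1.pkl","wb"))
f=lambda a:cv2.resize(a[140:220,290:394],(390,300),interpolation=cv2.INTER_CUBIC)
cv2.imwrite("pics/m2.png",cv2.convertScaleAbs(np.vstack([np.hstack([f(M[0][2]),f(M[6][2])]),np.hstack([cv2.resize(M[i][2],(390,244)) for i in(1,7)])])[:,:,::-1],alpha=1.3))
```

```text
124.1 3.3793030758798532
41.4 0.22187984608050662
38.7 4.406648348690972
39.1 2.245813591694332
3.8 [463.3 -58.6  73.9]
3.9 [464.  -58.6  75.4]
4.0 [464.  -58.4  75.8]
4.1 [463.6 -58.2  75.7]
```

View pics/m2.png

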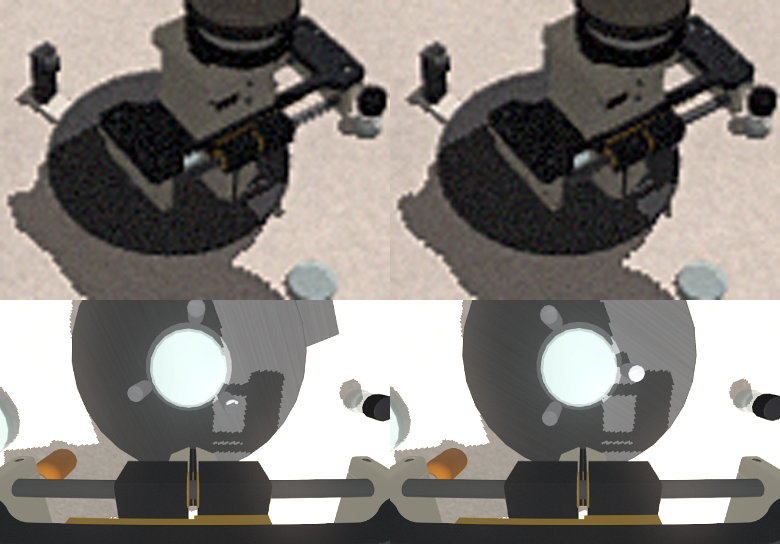

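Wrist frames: at t=3.85 the post tops are at about original (322,16) and (226,152). At t=4.15 they are at about (259,25), (263,180) and (404,120).

Run:
```python
from h import *
import pickle
M=pickle.load(open("M1.pkl","rb"))
for i,q in((1,[(322,12),(224,154)]),(7,[(257,20),(261,187),(404,120)])):
    t,c,_=M[i]
    for p in px2w(c,q,87):
        d=p[:2]-ax;r,a=np.hypot(*d),np.arctan2(d[1],d[0])+.179
        print(t,r.round(1),[round((a-k)%6.2832,3) for k in(1.047,3.1416,5.236)])
```

```text
3.85 40.5 [np.float64(4.897), np.float64(2.802), np.float64(0.708)]
3.85 39.8 [np.float64(0.681), np.float64(4.87), np.float64(2.776)]
4.15 42.6 [np.float64(5.526), np.float64(3.432), np.float64(1.337)]
4.15 37.5 [np.float64(1.236), np.float64(5.425), np.float64(3.331)]
4.15 39.0 [np.float64(3.419), np.float64(1.324), np.float64(5.513)]
```

Speed is about 2.0 rad/s at 5.49 rad, so the second pass should come at about t=9.15 s with 0.9 rad/s. Letting it coast.

{"api": "carry_out", "payload": {"plan": [{"tx": 0, "ty": 0, "tz": 0, "rx": 0, "ry": 0, "rz": 0}, {"tx": 0, "ty": 0, "tz": 0, "rx": 0, "ry": 0, "rz": 0}, {"tx": 0, "ty": 0, "tz": 0, "rx": 0, "ry": 0, "rz": 0}, {"tx": 0, "ty": 0, "tz": 0, "rx": 0, "ry": 0, "rz": 0}, {"tx": 0, "ty": 0, "tz": 0, "rx": 0, "ry": 0, "rz": 0}, {"tx": 0, "ty": 0, "tz": 0, "rx": 0, "ry": 0, "rz": 0}, {"tx": 0, "ty": 0, "tz": 0, "rx": 0, "ry": 0, "rz": 0}, {"tx": 0, "ty": 0, "tz": 0, "rx": 0, "ry": 0, "rz": 0}, {"tx": 0, "ty": 0, "tz": 0, "rx": 0, "ry": 0, "rz": 0}, {"tx": 0, "ty": 0, "tz": 0, "rx": 0, "ry": 0, "rz": 0}, {"tx": 0, "ty": 0, "tz": 0, "rx": 0, "ry": 0, "rz": 0}, {"tx": 0, "ty": 0, "tz": 0, "rx": 0, "ry": 0, "rz": 0}]}}

```text
time: 5.4
tool_pos: [462.9, -57.9, 74.8]
tcp_rot: [3.142, -0.0, -0.4]
contact_force: [-0.1, 0.2, 0.7]
grip_width: 0.3
finger_force: 0.0
```

Run:
```python
from h import *
t=bot.get_obs()["time"]
im=bot.capture("wrist");cv2.imwrite("pics/wa.png",im[:,:,::-1]);print(t)
```

```text
5.4
```

{"api": "carry_out", "payload": {"plan": [{"tx": 0, "ty": 0, "tz": 0, "rx": 0, "ry": 0, "rz": 0}, {"tx": 0, "ty": 0, "tz": 0, "rx": 0, "ry": 0, "rz": 0}, {"tx": 0, "ty": 0, "tz": 0, "rx": 0, "ry": 0, "rz": 0}, {"tx": 0, "ty": 0, "tz": 0, "rx": 0, "ry": 0, "rz": 0}, {"tx": 0, "ty": 0, "tz": 0, "rx": 0, "ry": 0, "rz": 0}, {"tx": 0, "ty": 0, "tz": 0, "rx": 0, "ry": 0, "rz": 0}, {"tx": 0, "ty": 0, "tz": 0, "rx": 0, "ry": 0, "rz": 0}, {"tx": 0, "ty": 0, "tz": 0, "rx": 0, "ry": 0, "rz": 0}, {"tx": 0, "ty": 0, "tz": 0, "rx": 0, "ry": 0, "rz": 0}, {"tx": 0, "ty": 0, "tz": 0, "rx": 0, "ry": 0, "rz": 0}, {"tx": 0, "ty": 0, "tz": 0, "rx": 0, "ry": 0, "rz": 0}, {"tx": 0, "ty": 0, "tz": 0, "rx": 0, "ry": 0, "rz": 0}]}}

```text
time: 6.65
tool_pos: [462.9, -57.9, 74.7]
tcp_rot: [3.142, 0.0, -0.4]
contact_force: [-0.1, -0.4, -0.5]
grip_width: 0.2
finger_force: 0.0
```

{"api": "carry_out", "payload": {"plan": [{"tx": 0, "ty": 0, "tz": 0, "rx": 0, "ry": 0, "rz": 0}, {"tx": 0, "ty": 0, "tz": 0, "rx": 0, "ry": 0, "rz": 0}, {"tx": 0, "ty": 0, "tz": 0, "rx": 0, "ry": 0, "rz": 0}, {"tx": 0, "ty": 0, "tz": 0, "rx": 0, "ry": 0, "rz": 0}, {"tx": 0, "ty": 0, "tz": 0, "rx": 0, "ry": 0, "rz": 0}, {"tx": 0, "ty": 0, "tz": 0, "rx": 0, "ry": 0, "rz": 0}, {"tx": 0, "ty": 0, "tz": 0, "rx": 0, "ry": 0, "rz": 0}, {"tx": 0, "ty": 0, "tz": 0, "rx": 0, "ry": 0, "rz": 0}]}}

```text
time: 7.45
tool_pos: [462.9, -57.9, 74.8]
tcp_rot: [3.141, -0.0, -0.4]
contact_force: [0.3, 0.3, 0.4]
grip_width: 0.6
finger_force: 0.0
```

Run:
```python
from h import *
import pickle
o=bot.get_obs();c=bot.camera_model("wrist");print(o["time"],o["tool_pos"])
im=bot.capture("wrist")[:,:,::-1]
pickle.dump((c,o["time"]),open("wb.pkl","wb"))
a=cv2.imread("pics/wa.png")
f=lambda a:cv2.resize(a[:260],(640,260))
cv2.imwrite("pics/m3.png",cv2.convertScaleAbs(np.vstack([f(a),f(im)]),alpha=1.2))
```

```text
7.45 [462.94365723 -57.92104717  74.76370181]
```

View pics/m3.png

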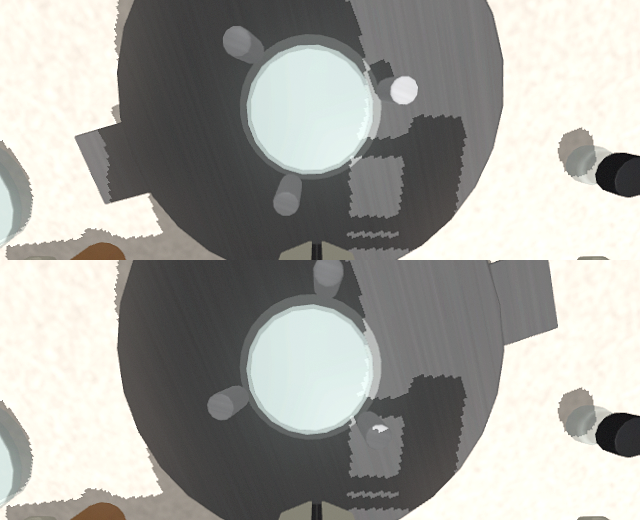

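At t=5.4 the post tops are at (237,41), (404,90) and (287,203), with the tongue end at (91,170). At t=7.45 the posts are at (328,13), (220,146) and about (380,172), with the tongue on the right.

Run:
```python
from h import *
import pickle
c,_=pickle.load(open("wb.pkl","rb"))
X=px2w(c,(91,170),51)[0][:2]-ax;print(np.hypot(*X),np.arctan2(X[1],X[0])+.179)
for t,q in((5.4,[(237,41),(404,90),(287,203)]),(7.45,[(328,13),(220,146),(380,172)])):
    for p in px2w(c,q,87):
        d=p[:2]-ax;r,a=np.hypot(*d),np.arctan2(d[1],d[0])+.179
        print(t,r.round(1),[round((a-k)%6.2832,3) for k in(1.047,3.1416,5.236)])
th=10.85
for th,w in((10.9,1.24),(11.1,1.27)):
  for t in np.arange(0,2.1,.1):
    if abs((w+.7)*10*(1-np.exp(-.1*t))-.7*t+th-12.566)<.08:print(th,t+7.45)
```

```text
125.37654139390395 1.5969712410352213
5.4 40.9 [np.float64(5.799), np.float64(3.704), np.float64(1.61)]
5.4 39.4 [np.float64(3.715), np.float64(1.62), np.float64(5.809)]
5.4 39.4 [np.float64(1.595), np.float64(5.783), np.float64(3.689)]
7.45 39.4 [np.float64(4.844), np.float64(2.749), np.float64(0.655)]
7.45 40.7 [np.float64(0.611), np.float64(4.799), np.float64(2.705)]
7.45 38.2 [np.float64(2.775), np.float64(0.681), np.float64(4.87)]
10.9 8.95
11.1 8.65
11.1 8.75
```

At t=7.45 the disc is at 11.12 rad, turning about 1.34 rad/s. The tongue should align at about t=8.63 s, so I'll descend to just above the disc first.

{"api": "carry_out", "payload": {"plan": [{"tx": 0, "ty": 0, "tz": -8, "rx": 0, "ry": 0, "rz": 0}, {"tx": 0, "ty": 0, "tz": -6, "rx": 0, "ry": 0, "rz": 0}, {"tx": 0, "ty": 0, "tz": -3.5, "rx": 0, "ry": 0, "rz": 0}, {"tx": 0, "ty": 0, "tz": 0, "rx": 0, "ry": 0, "rz": 0}, {"tx": 0, "ty": 0, "tz": 0, "rx": 0, "ry": 0, "rz": 0}, {"tx": 0, "ty": 0, "tz": 0, "rx": 0, "ry": 0, "rz": 0}, {"tx": 0, "ty": 0, "tz": 0, "rx": 0, "ry": 0, "rz": 0}]}}

```text
time: 8.2
tool_pos: [463.1, -57.9, 57.4]
tcp_rot: [3.142, -0.0, -0.4]
contact_force: [-0.5, 0.3, 0.5]
grip_width: 0.7
finger_force: 0.0
```

Run:
```python
from h import *
import pickle
o=bot.get_obs();c=bot.camera_model("wrist");print(o["time"],o["tool_pos"],o["contact_force"])
im=bot.capture("wrist")[:,:,::-1]
pts=[pol(40,-.179+11.97+k,87) for k in(1.047,3.1416,5.236)]
im=cv2.convertScaleAbs(im,alpha=1.2)
q=w2px(c,pts);print(q.round())
for p in q: cv2.circle(im,tuple(map(int,p)),3,(0,0,255),1)
cv2.imwrite("pics/m4.png",im)
pickle.dump(c,open("wc.pkl","wb"))
```

```text
8.2 [463.07101965 -57.93802481  57.42913827] [-0.49543256  0.33354399  0.48345891]
[[237.  27.]
 [274. 215.]
 [419. 104.]]
```

View pics/m4.png

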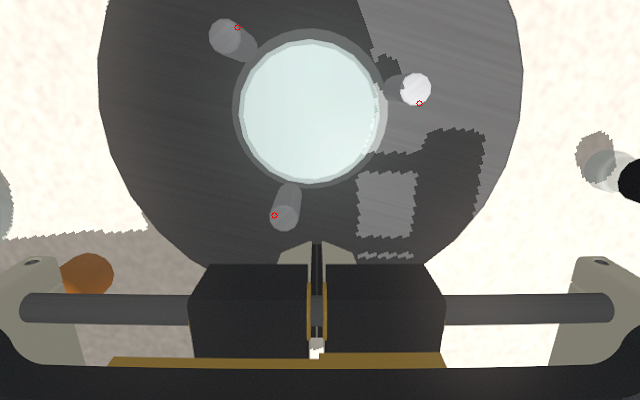

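The posts are at (224,36), (284,216) and (415,89), which puts the disc at about 12.10 rad at t=8.2. I'll press in the row that starts at 8.45 s.

{"api": "carry_out", "payload": {"plan": [{"tx": 0, "ty": 0, "tz": 0, "rx": 0, "ry": 0, "rz": 0}, {"tx": 0, "ty": 0, "tz": 0, "rx": 0, "ry": 0, "rz": 0}, {"tx": 0, "ty": 0, "tz": -9.5, "rx": 0, "ry": 0, "rz": 0}, {"tx": 0, "ty": 0, "tz": 0, "rx": 0, "ry": 0, "rz": 0}, {"tx": 0, "ty": 0, "tz": 0, "rx": 0, "ry": 0, "rz": 0}]}}

```text
time: 8.75
tool_pos: [464.1, -58.0, 51.9]
tcp_rot: [-3.141, -0.005, -0.4]
contact_force: [-11.7, 3.9, 48.7]
grip_width: 0.4
finger_force: 24.8
```

Run:
```python
from h import *
o=bot.get_obs();c=bot.camera_model("wrist");print(o["time"],o["tool_pos"],o["contact_force"])
im=bot.capture("wrist");im2=bot.capture("wrist");print(bot.get_obs()["contact_force"])
print("motion",cv2.absdiff(im,im2)[:230].mean())
im=cv2.convertScaleAbs(im[:,:,::-1],alpha=1.2)
for p in w2px(c,[pol(40,-.179+12.566+k,87) for k in(1.047,3.1416,5.236)]): cv2.circle(im,tuple(map(int,p)),3,(0,0,255),1)
cv2.imwrite("pics/m5.png",im)
```

```text
8.75 [464.12829533 -57.97491429  51.85602568] [-11.67453849   3.88486981  48.66389291]
[-11.9526122   4.2377125  49.3733101]
motion 0.6845040760869565
```

View pics/m5.png

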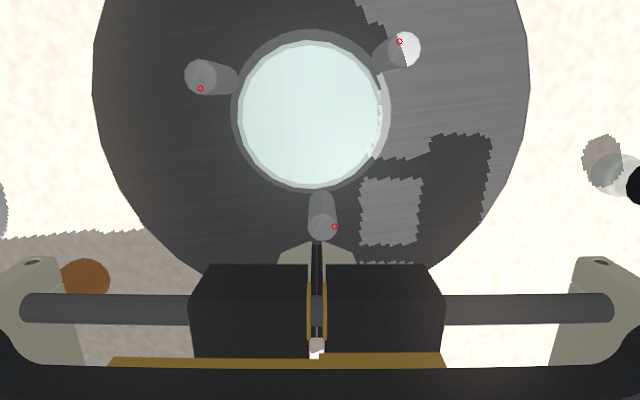

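The disc is held with 49 N. The posts at (200,76), (405,48) and (322,227) sit about 0.1 rad short of my nominal index. I'll check the tongue against the pointer numerically.

Run:
```python
from h import *
c=bot.camera_model("wrist")
for p in px2w(c,[(200,76),(405,49),(322,228)],87):
    d=p[:2]-ax;r,a=np.hypot(*d),np.arctan2(d[1],d[0]);print("post",r.round(1),[round((a-k+3.14159)%6.2832-3.14159,3) for k in(1.047,3.1416,5.236)])
# bracket blob in first top picture
g=cv2.imread("pics/top0.png",0)[150:166,346:364];m=g<60
v,u=np.nonzero(m);w=60.-g[m];ct=bot.camera_model("top")
p=px2w(ct,(346+(u*w).sum()/w.sum(),150+(v*w).sum()/w.sum()),35)[0];d=p[:2]-ax
print("bracket",len(u),np.hypot(*d),np.arctan2(d[1],d[0]))
a=np.arange(-.7,.4,.04);print(a.round(2))
for n in("side","top"):
    c=bot.camera_model(n);g=cv2.cvtColor(bot.capture(n),cv2.COLOR_RGB2GRAY)
    for r in(104,108,112,116,120,124,128,132):
        q=w2px(c,[pol(r,x,51) for x in a]).astype(np.float32)
        print(n,r,cv2.remap(g,q[None,:,0],q[None,:,1],cv2.INTER_LINEAR)[0])
```

```text
post 41.2 [np.float64(-0.278), np.float64(-2.373), np.float64(1.816)]
post 40.0 [np.float64(-2.353), np.float64(1.836), np.float64(-0.259)]
post 39.8 [np.float64(1.796), np.float64(-0.298), np.float64(-2.393)]
bracket 35 152.30541557796622 -0.17678263603499453
[-0.7  -0.66 -0.62 -0.58 -0.54 -0.5  -0.46 -0.42 -0.38 -0.34 -0.3  -0.26
 -0.22 -0.18 -0.14 -0.1  -0.06 -0.02  0.02  0.06  0.1   0.14  0.18  0.22
  0.26  0.3   0.34  0.38]
side 104 [175 154 167 167 153 159 109  54  49  56  54  53  51  56  53  48  41  81
  75  76  73  74  68  65  75 148 155 160]
side 108 [158 161 161 163 158 162 126  54  54  54  54  56  56  52  54  50  62 114
  92  73  70  71  70  68 128 155 153 152]
side 112 [157 156 151 153 154 158 137  57  54  55  54  55  48  55  58  53 118 187
 143 138 126  80  58  94 155 153 152 151]
side 116 [159 155 153 151 154 157 137  75  51  52  55  54  55  54  51  36 111 150
 150 153 165  92  98 149 154 150 152 150]
side 120 [159 157 159 152 150 158 154  80  47  51  53  48  52  51  50  30  35  45
  44  39 135  81 125 155 149 148 152 148]
side 124 [156 156 159 154 153 154 161  84  62  
[... 608 characters left out ...]
 65  43  40  36  40  38  36  34  39  49  71
  95 105 103 102 102 100  99 102 100 101]
top 116 [112 109 109 110 111 110 100  71  42  38  36  38  37  38  37  36  54  82
 103 108 107 108 107 106 106 109 109 109]
top 120 [115 110 107 110 111 108 100  73  45  37  38  39  39  36  40  44  57  89
 108 110 108 107 107 107 108 110 109 108]
top 124 [110 112 110 110 108 108 106  87  66  52  43  48  47  45  47  50  64  93
 106 109 108 107 107 110 108 108 108 108]
top 128 [110 112 111 109 109 110 110 100  92  74  62  69  64  57  66  64  74 101
 108 110 109 109 108 108 107 105 103 106]
top 132 [110 113 113 110 109 112 111 109 108  97  90  89  76  65  84  80  90 104
 107 110 108 106 107 107 106 104 105 106]
```

The tongue is centred at about -0.23 to -0.26 rad and the pointer is at about -0.18. That is 6–10 mm of offset, inside the 20 mm limit. Lifting clear.

{"api": "carry_out", "payload": {"plan": [{"tx": 0, "ty": 0, "tz": 5, "rx": 0, "ry": 0, "rz": 0}, {"tx": 0, "ty": 0, "tz": 10, "rx": 0, "ry": 0, "rz": 0}, {"tx": 0, "ty": 0, "tz": 30, "rx": 0, "ry": 0, "rz": 0}, {"tx": 0, "ty": 0, "tz": 40, "rx": 0, "ry": 0, "rz": 0}, {"tx": 0, "ty": 0, "tz": 40, "rx": 0, "ry": 0, "rz": 0}, {"tx": 0, "ty": 0, "tz": 20, "rx": 0, "ry": 0, "rz": 0}, {"tx": 0, "ty": 0, "tz": 0, "rx": 0, "ry": 0, "rz": 0}, {"tx": 0, "ty": 0, "tz": 0, "rx": 0, "ry": 0, "rz": 0}]}}

```text
time: 9.75
tool_pos: [462.6, -57.8, 192.3]
tcp_rot: [3.141, 0.0, -0.4]
contact_force: [-0.3, 0.3, 0.2]
grip_width: 0.5
finger_force: 0.0
```

Run:
```python
from h import *
a=np.arange(-.7,.4,.04);c=bot.camera_model("top");g=cv2.cvtColor(bot.capture("top"),cv2.COLOR_RGB2GRAY)
for r in(112,120,132):
    q=w2px(c,[pol(r,x,51) for x in a]).astype(np.float32)
    print(r,cv2.remap(g,q[None,:,0],q[None,:,1],cv2.INTER_LINEAR)[0])
print(bot.get_obs()["tool_pos"],bot.get_obs()["contact_force"])
print(bot.close_job())
```

```text
112 [110 108 108 110 111 110  99  76  48  35  36  38  38  35  37  41  47  64
  90  94  87  75  62  57  52  51  50  49]
120 [108 109 109 109 107 108 104  85  53  41  39  42  40  39  39  41  52  83
 101 107 107 104 103  98  84  65  53  52]
132 [110 112 112 109 110 109 109 109 108  97  91  90  77  66  85  80  78  94
 105 108 107 106 106 107 107 103 102  87]
[462.21804517 -57.7376805  191.60755217] [-0.78470868  0.55792105  0.06699188]
the job is handed in; nothing more can be done
None
```

The turntable was flicked counter-clockwise and coasted past the pointer. On the second pass I braked it by fingertip; the tongue rests an estimated 6–10 mm from the pointer (limit 20 mm), the arm is clear and the job is handed in; no verdict came back.

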